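# Open the wide tablet jar in the cleaning cupboard

### The job

Open the wide glass jar of cleaning tablets: take its loose steel lid by the knob, lift it off and set it down, without dropping it, knob up in the middle of the round cork mat. Leave both jars standing where they are and the narrow jar closed.

Things in the scene. Friction and masses are not known exactly. Their poses are not given: they have to be found in the camera images.
- wide_knob (a point): Middle of the upright cylindrical knob (26 mm across, 28 mm high, on an 8 mm neck) of the wide jar's loose steel lid (0.2-0.4 kg). On its axis, z up: 14 mm below the knob's top, 22 mm above the lid's flat upper face, 36 mm above its lowest face. Lid: plate 128 mm across, 6 mm thick, with a plug under it, 100 mm across, 8 mm deep, loose in the 112 mm mouth; set down, it stands on the plug.
- wide_jar: Wide round clear glass jar with white tablets inside, 120 mm in outer diameter, 110 mm high, wall 4 mm, about 0.7 kg, standing loose on the shelf. Origin at the centre of its underside, z up. With the lid on, the top of the knob is 152 mm above this origin.
- narrow_knob (a point): Middle of the knob of the other, narrow jar's lid, which stays on. Same knob, 26 mm in diameter, on a lid 92 mm in diameter; the clear glass jar below it is 84 mm in outer diameter and 130 mm high. The point is on the knob's axis, 158 mm above the shelf; the knob's top is at 172 mm.
- mat: Plain round cork mat, 190 mm in diameter, 6 mm thick, fixed flat on the shelf. Origin at the centre of its underside, z up; its upper face is 6 mm above it.
Not all that is in view belongs to the job. What is shaped like the part that bears wide_knob but pink or turquoise is not meant.

How it is judged:
By the outcome, as a careful person would: the job done as asked, in the order asked, and still so for the second after the job is handed in, with the robot touching nothing.
It also fails if it takes over 43 s, if anything falls off the work surface, if the arm or the gripper's body presses on something with over 40 N, if the wrist force passes 120 N, or if a joint passes its speed limit or range.

### The arm

A 6-joint arm with a two-finger parallel gripper is mounted at the origin on the work surface. World frame = base frame: x ahead of the robot, y to its left, z up, the work surface at z = 0. Lengths are in m, angles in degrees, forces in N, time in s.
With the tool pointing down it reaches from about 0.275 to 0.725 m from the base axis. Payload 5.6 kg.
Tool frame: the origin (TCP) lies on the centre line of the jaws, within the pads' length; the fingertips stand robot.tcp_to_tips ahead of it and the grasp point (between the pads) lies 5 mm behind it (robot.tcp_to_tips is the distance from the TCP to the fingertips, in m); z points along the fingers, y is the line along which they close (so a half turn about z gives the same grasp; the last joint's range is limited). The gripper opens to 85 mm and grips with 20 to 120 N. Pads are 22 mm wide; open, the fingers measure 114 mm over their backs; the gripper's body (76 mm by 85 mm) begins 54 mm behind the grasp point. The pads swing forward as they close: fully open they stand 13 mm farther back than shut.
Start: joints at [84.259, 14.616, 6.199, 0, -81.583, -16.306], TCP at [0.206, 0.51, 0.245] pointing down, gripper open.
Joint ranges: [-168.99, 168.99], [-69.2, 112.95], [-62.41, 85.93], [-164.36, 98.24], [-168.68, -3.75], [-174.98, 174.98]. Speed limits (degrees/s): [147.25, 147.25, 180, 180, 180, 180].

### API

Orientations are given as [roll, pitch, yaw] about the fixed x, y, z axes, in that order (R = Rz(yaw) Ry(pitch) Rx(roll)).
In Python, from plant import robot gives the robot as it stands. The module is installed in compiled form; this text tells all that it offers.
- The arm moves only by the tool play_rows, never from a script. Its argument "moves" is a list of rows, each an object of numbers: "x", "y", "z": the shift along the tool's x, y, z in cm; "ax", "ay", "az": the turn, a rotation vector about the tool's x, y, z in rad; "gripper": the finger opening in cm, from 0 to 8.54. In form: [{"x": .., "y": .., "z": .., "ax": .., "ay": .., "az": .., "gripper": ..}, ...]. A call has 1 to 20 rows; each row is the pose to reach, as a shift and turn from the pose commanded when the call began, along the tool's axes at that moment; what a row does not reach only later rows make up. A row lasts 1/12 s, in which the tool goes at most 41.7 mm and 7.16 degrees, less where a joint would pass 70% of its speed; a pose out of reach is approached as far as the arm can. A call with a gripper value outside its range is refused whole. The fingers move at their own pace and stop on an object; "grip_force" is the grip in N (left out, the last holds). Time passes only in rows, so rows that repeat a pose let the fingers close. It gives the time, the measured TCP pose, the force, the opening and the grip force at its end, in the units of the state.
- robot.read_state(): the state, without advancing time (a new reading comes with each control period).
- robot.snapshot(name): name is "side" or "top"; returns a dict with "frame" (400x640x3 uint8, red, green, blue), "depth" (400x640 float32, m along the optical axis (not along the pixel's ray), 0 where there is no reading), "camera_matrix" (3x3 intrinsics, pixels), "R" (3x3) and "t" (3): a world point X has camera coordinates R X + t. Camera axes: x right, y down, z forward; pixel columns grow to the right and rows downward; lengths in m; the calibration is good to about 2 mm. A picture is of the moment at which its call begins.
- robot.hand_in(): hands the job in; it is judged then, once.
The state is a dict: "time_s": time; "qpos": joint angles; "dq": joint speeds; "joint_torque": joint torques, N m; "eef_pos": TCP position; "tool_rot": TCP orientation; "wrist_force": force on the tool from outside, world axes, zero at the start; "moment": the same for the moment, N m; "gripper_width": finger opening in m; "finger_force": force on a finger pad.
Only numpy, scipy, OpenCV 4.12 (cv2) and the standard library are available. Lean on these libraries where they do the work, as an engineer would, in place of code of your own. Each camera call takes 0.05 s, during which the arm holds its last target. There are 200 camera calls.

## Working session

There is one attempt and no reset: what is moved stays moved. The work goes in short steps, Python scripts to look and compute and a tool call to move; the robot and the scene stay as the last step left them, time stands still between calls to the robot, and variables do not carry over. Pictures are saved under pics/ and viewed, at most 10 in all, crops included, and the job is handed in when it is done.

Besides the shell and the picture viewer there is one more tool, called as a command line: name --argument value ..., lists and objects as JSON in quotes. play_rows: Moves the arm, as the interface text tells. Its arguments: {"type":"object","properties":{"moves":{"type":"array","items":{"type":"object","properties":{"x":{"type":"number"},"y":{"type":"number"},"z":{"type":"number"},"ax":{"type":"number"},"ay":{"type":"number"},"az":{"type":"number"},"gripper":{"type":"number"}}}},"grip_force":{"type":"number"}},"required":["moves"]}

```bash
mkdir -p pics; cat > h.py <<'E'
import numpy as np, cv2
from plant import robot
def snap(n):
    s=robot.snapshot(n); np.savez(f'{n}.npz',**s); return s
def cloud(s):
    d=s['depth']; K=s['camera_matrix']; v,u=np.mgrid[:400,:640]
    c=np.stack([(u-K[0,2])/K[0,0]*d,(v-K[1,2])/K[1,1]*d,d],-1)
    w=(c-s['t'])@s['R']; w[d==0]=np.nan; return w
E
python3 - <<'E'
from h import *
a=snap('top');b=snap('side')
for n,s in(('top',a),('side',b)):
    cv2.imwrite(f'pics/{n}1.png',s['frame'][...,::-1]); print(n,-s['R'].T@s['t'],s['R'][2])
print(robot.read_state(), robot.tcp_to_tips)
E
```

```text
top [0.41154716 0.02231186 0.9357329 ] [ 0.08075875 -0.04358004 -0.9957805 ]
side [-0.01422994 -0.53781938  0.906105  ] [ 0.47193717  0.50248106 -0.72442259]
{'time_s': 0.1, 'qpos': array([ 8.42601220e+01,  1.46499694e+01,  6.14061991e+00, -2.37883130e-02,
       -8.15826846e+01, -1.63068639e+01]), 'dq': array([ 0.01728536, -0.10977004,  0.11472028, -0.04159347, -0.092252  ,
       -0.07595927]), 'joint_torque': array([-4.06803796e-03, -3.87602949e+01,  2.38476330e+01,  5.37796900e+00,
       -3.71471455e-03,  1.78628365e-06]), 'eef_pos': array([0.2062412 , 0.50943874, 0.24450189]), 'tool_rot': array([ 1.79905062e+02, -3.26166118e-03, -2.20502403e+01]), 'wrist_force': array([-0.95726907, -0.34991135,  0.32171217]), 'moment': array([-0.00103399,  0.00834332, -0.00783495]), 'finger_force': 0.0, 'gripper_width': 0.08537474263936888} 0.014
```

View pics/top1.png

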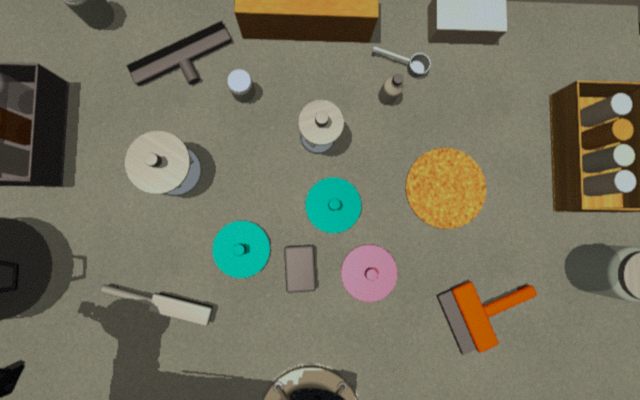

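View pics/side1.png

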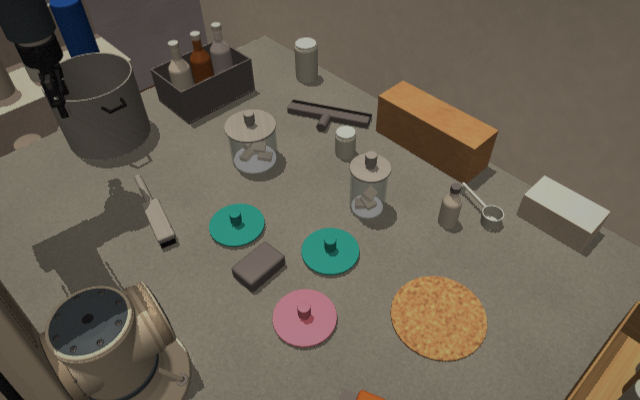

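Top view: the steel lid on the wide jar has its knob at about (154,160). Lookalikes are the narrow jar's knob (321,119), the turquoise lids (335,205) and (240,250), and the pink lid (371,273). The mat is at (446,188). The steel lid on the wider jar matches the description, so I'll measure it and check it in a crop.

```bash
python3 - <<'E'
from h import *
T=dict(np.load('top.npz'));S=dict(np.load('side.npz'))
def rep(n,w,x0,x1,y0,y1):
    sub=w[y0:y1,x0:x1].reshape(-1,3); sub=sub[~np.isnan(sub[:,0])]
    print(n,'zmax',np.sort(sub[:,2])[-5:].round(3))
    return sub
def fit(n,p):
    c,r=cv2.minEnclosingCircle(p[:,:2].astype(np.float32)); print(n,len(p),'mean',p.mean(0).round(4),'circ',np.round(c,4),round(r,4))
for nm,s,wb,nb,mb in(('top',T,(118,200,125,200),(295,348,98,155),(400,492,143,233)),('side',S,(220,282,105,175),(345,395,148,220),(385,492,270,362))):
    w=cloud(s); print(nm)
    p=rep('wide',w,*wb); fit('knobtop',p[p[:,2]>.143]); fit('plate',p[(p[:,2]>.108)&(p[:,2]<.122)])
    p=rep('narrow',w,*nb); fit('knobtop',p[p[:,2]>.163]); fit('plate',p[(p[:,2]>.128)&(p[:,2]<.142)])
    hsv=cv2.cvtColor(s['frame'],cv2.COLOR_RGB2HSV); m=np.zeros((400,640),bool); m[mb[2]:mb[3],mb[0]:mb[1]]=1
    m&=(hsv[...,1]>120)&(hsv[...,0]<30)&~np.isnan(w[...,0]); fit('mat',w[m])
w=cloud(T)
ob=w[(w[...,2]>.17)]; print('tall', [ (ob[ob[:,1]>0.1].min(0),ob[ob[:,1]>.1].max(0))])
big=lambda f,a:cv2.resize(f[a[2]:a[3],a[0]:a[1],::-1],(400,400),interpolation=cv2.INTER_CUBIC)
cv2.imwrite('pics/c1.png',np.hstack([big(T['frame'],(110,210,115,215)),big(S['frame'],(205,305,90,190))]))
E
```

```text
top
wide zmax [0.155 0.155 0.155 0.155 0.156]
knobtop 165 mean [0.5412 0.3114 0.1514] circ [0.5415 0.3122] 0.013
plate 3049 mean [0.541  0.3119 0.1162] circ [0.542  0.3133] 0.0644
narrow zmax [0.175 0.175 0.175 0.175 0.176]
knobtop 153 mean [ 0.624  -0.0111  0.1715] circ [ 0.6256 -0.0118] 0.0135
plate 1461 mean [ 0.6237 -0.0109  0.1363] circ [ 0.6251 -0.0116] 0.0461
mat 5102 mean [ 0.5099 -0.3081  0.0063] circ [ 0.5098 -0.3096] 0.0957
side
wide zmax [0.153 0.153 0.153 0.154 0.156]
knobtop 79 mean [0.5384 0.3083 0.1499] circ [0.5379 0.3115] 0.0153
plate 1250 mean [0.5354 0.3042 0.1151] circ [0.5404 0.3108] 0.0657
narrow zmax [0.174 0.174 0.174 0.174 0.176]
knobtop 102 mean [ 0.6216 -0.0143  0.1696] circ [ 0.624 -0.013] 0.015
plate 828 mean [ 0.6177 -0.0183  0.1351] circ [ 0.6222 -0.012 ] 0.0482
mat 6189 mean [ 0.5065 -0.3134  0.0053] circ [ 0.5113 -0.3079] 0.0977
tall [(array([0.16742472, 0.43558283, 0.24403534]), array([0.2011296 , 0.46632492, 0.32602266]))]
```

View pics/c1.png

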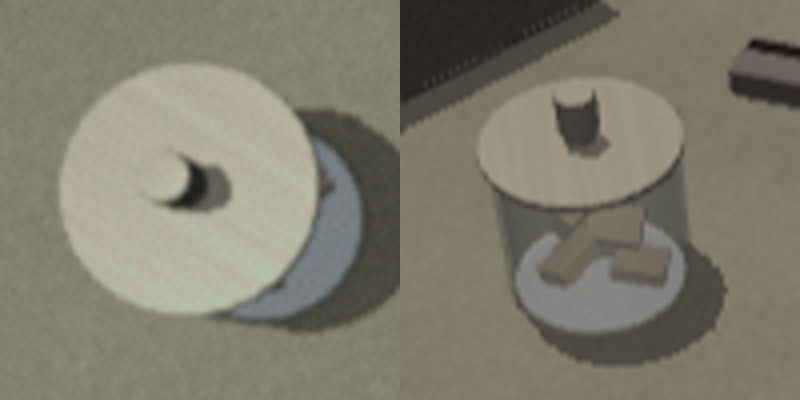

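The crop shows the bare steel lid on the wide jar with the tablets under it, knob up, at crop (165,180). The heights of 0.152 and 0.116 m, plate radius of 64 mm and mat radius of 95 mm all match what is given. Targets are knob (0.541, 0.3115, 0.138) and mat (0.510, -0.309).

play_rows --moves '[{"x": 1,"y": 0.15,"gripper": 8.5},{"x": 3,"y": 0.45,"gripper": 8.5},{"x": 5.5,"y": 0.8,"gripper": 8.5},{"x": 8.5,"y": 1.3,"gripper": 8.5},{"x": 11.5,"y": 1.75,"gripper": 8.5},{"x": 14.5,"y": 2.2,"gripper": 8.5},{"x": 17.5,"y": 2.65,"gripper": 8.5},{"x": 20.5,"y": 3.1,"gripper": 8.5},{"x": 23.5,"y": 3.55,"gripper": 8.5},{"x": 26.5,"y": 4.0,"gripper": 8.5},{"x": 29.5,"y": 4.5,"gripper": 8.5},{"x": 32.5,"y": 4.95,"gripper": 8.5},{"x": 35,"y": 5.3,"gripper": 8.5},{"x": 37,"y": 5.6,"gripper": 8.5},{"x": 38,"y": 5.75,"gripper": 8.5},{"x": 38.5,"y": 5.85,"gripper": 8.5},{"x": 38.5,"y": 5.85,"gripper": 8.5},{"x": 38.5,"y": 5.85,"gripper": 8.5},{"x": 38.5,"y": 5.85,"gripper": 8.5}]'

```text
schema error: expected keys x, y, z, ax, ay, az, gripper
```

play_rows --grip_force 60 --moves '[{"x": 1,"y": 0.15,"z": 0,"ax": 0,"ay": 0,"az": 0,"gripper": 8.5},{"x": 3,"y": 0.45,"z": 0,"ax": 0,"ay": 0,"az": 0,"gripper": 8.5},{"x": 5.5,"y": 0.8,"z": 0,"ax": 0,"ay": 0,"az": 0,"gripper": 8.5},{"x": 8.5,"y": 1.3,"z": 0,"ax": 0,"ay": 0,"az": 0,"gripper": 8.5},{"x": 11.5,"y": 1.75,"z": 0,"ax": 0,"ay": 0,"az": 0,"gripper": 8.5},{"x": 14.5,"y": 2.2,"z": 0,"ax": 0,"ay": 0,"az": 0,"gripper": 8.5},{"x": 17.5,"y": 2.65,"z": 0,"ax": 0,"ay": 0,"az": 0,"gripper": 8.5},{"x": 20.5,"y": 3.1,"z": 0,"ax": 0,"ay": 0,"az": 0,"gripper": 8.5},{"x": 23.5,"y": 3.55,"z": 0,"ax": 0,"ay": 0,"az": 0,"gripper": 8.5},{"x": 26.5,"y": 4.0,"z": 0,"ax": 0,"ay": 0,"az": 0,"gripper": 8.5},{"x": 29.5,"y": 4.5,"z": 0,"ax": 0,"ay": 0,"az": 0,"gripper": 8.5},{"x": 32.5,"y": 4.95,"z": 0,"ax": 0,"ay": 0,"az": 0,"gripper": 8.5},{"x": 35,"y": 5.3,"z": 0,"ax": 0,"ay": 0,"az": 0,"gripper": 8.5},{"x": 37,"y": 5.6,"z": 0,"ax": 0,"ay": 0,"az": 0,"gripper": 8.5},{"x": 38,"y": 5.75,"z": 0,"ax": 0,"ay": 0,"az": 0,"gripper": 8.5},{"x": 38.5,"y": 5.85,"z": 0,"ax": 0,"ay": 0,"az": 0,"gripper": 8.5},{"x": 38.5,"y": 5.85,"z": 0,"ax": 0,"ay": 0,"az": 0,"gripper": 8.5},{"x": 38.5,"y": 5.85,"z": 0,"ax": 0,"ay": 0,"az": 0,"gripper": 8.5},{"x": 38.5,"y": 5.85,"z": 0,"ax": 0,"ay": 0,"az": 0,"gripper": 8.5}]'

```text
time_s: 1.68
eef_pos: [0.5405, 0.3117, 0.2455]
tool_rot: [-180.0, 0.0, -22.0]
wrist_force: [0.4, 0.5, 0.3]
gripper_width: 0.0849
finger_force: 0.0
```

play_rows --moves '[{"x": 0,"y": 0,"z": 1,"ax": 0,"ay": 0,"az": 0,"gripper": 8.5},{"x": 0,"y": 0,"z": 2.5,"ax": 0,"ay": 0,"az": 0,"gripper": 8.5},{"x": 0,"y": 0,"z": 4,"ax": 0,"ay": 0,"az": 0,"gripper": 8.5},{"x": 0,"y": 0,"z": 5.5,"ax": 0,"ay": 0,"az": 0,"gripper": 8.5},{"x": 0,"y": 0,"z": 7,"ax": 0,"ay": 0,"az": 0,"gripper": 7},{"x": 0,"y": 0,"z": 8.2,"ax": 0,"ay": 0,"az": 0,"gripper": 6},{"x": 0,"y": 0,"z": 9.2,"ax": 0,"ay": 0,"az": 0,"gripper": 5},{"x": 0,"y": 0,"z": 10,"ax": 0,"ay": 0,"az": 0,"gripper": 4.5},{"x": 0,"y": 0,"z": 10.6,"ax": 0,"ay": 0,"az": 0,"gripper": 4},{"x": 0,"y": 0,"z": 11,"ax": 0,"ay": 0,"az": 0,"gripper": 4},{"x": 0,"y": 0,"z": 11,"ax": 0,"ay": 0,"az": 0,"gripper": 4},{"x": 0,"y": 0,"z": 11,"ax": 0,"ay": 0,"az": 0,"gripper": 4},{"x": 0,"y": 0,"z": 11,"ax": 0,"ay": 0,"az": 0,"gripper": 4}]'

```text
time_s: 2.77
eef_pos: [0.5417, 0.3113, 0.136]
tool_rot: [-179.9, -0.0, -22.0]
wrist_force: [0.3, -0.0, 0.9]
gripper_width: 0.04
finger_force: 0.0
```

```bash
python3 - <<'E'
from h import *
s=snap('side'); t=snap('top')
big=lambda f,a:cv2.resize(f[a[2]:a[3],a[0]:a[1],::-1],(400,400),interpolation=cv2.INTER_CUBIC)
cv2.imwrite('pics/c2.png',np.hstack([big(t['frame'],(110,210,115,215)),big(s['frame'],(205,305,70,170))]))
E
```

```text
(no output)
```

View pics/c2.png

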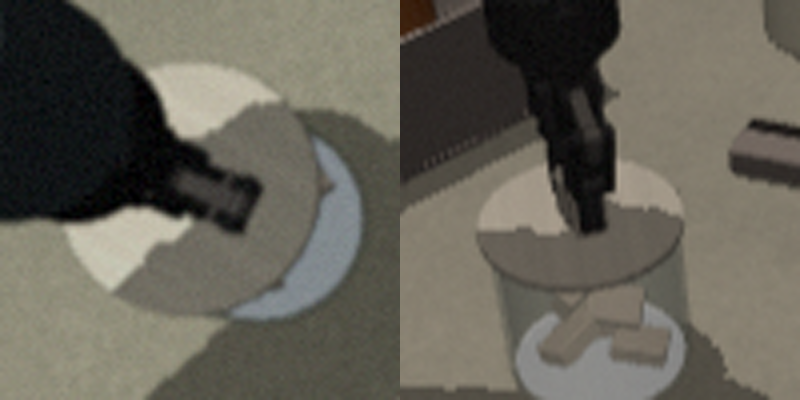

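The fingers straddle the knob just above the lid plate (side crop (580,190)), and lid and jar haven't moved. Closing.

play_rows --grip_force 70 --moves '[{"x": 0,"y": 0,"z": 0,"ax": 0,"ay": 0,"az": 0,"gripper": 3.2},{"x": 0,"y": 0,"z": 0,"ax": 0,"ay": 0,"az": 0,"gripper": 2.9},{"x": 0,"y": 0,"z": 0,"ax": 0,"ay": 0,"az": 0,"gripper": 2.7},{"x": 0,"y": 0,"z": 0,"ax": 0,"ay": 0,"az": 0,"gripper": 2.5},{"x": 0,"y": 0,"z": 0,"ax": 0,"ay": 0,"az": 0,"gripper": 2},{"x": 0,"y": 0,"z": 0,"ax": 0,"ay": 0,"az": 0,"gripper": 1},{"x": 0,"y": 0,"z": 0,"ax": 0,"ay": 0,"az": 0,"gripper": 1},{"x": 0,"y": 0,"z": 0,"ax": 0,"ay": 0,"az": 0,"gripper": 1},{"x": 0,"y": 0,"z": 0,"ax": 0,"ay": 0,"az": 0,"gripper": 1}]'

```text
time_s: 3.62
eef_pos: [0.5418, 0.3116, 0.1362]
tool_rot: [-179.9, -0.1, -22.0]
wrist_force: [-0.0, 2.7, 6.3]
gripper_width: 0.0241
finger_force: 68.4
```

play_rows --moves '[{"x": 0,"y": 0,"z": -0.2,"ax": 0,"ay": 0,"az": 0,"gripper": 1},{"x": 0,"y": 0,"z": -0.5,"ax": 0,"ay": 0,"az": 0,"gripper": 1},{"x": 0,"y": 0,"z": -1,"ax": 0,"ay": 0,"az": 0,"gripper": 1},{"x": 0,"y": 0,"z": -1.6,"ax": 0,"ay": 0,"az": 0,"gripper": 1},{"x": 0,"y": 0,"z": -2.4,"ax": 0,"ay": 0,"az": 0,"gripper": 1},{"x": 0,"y": 0,"z": -3.4,"ax": 0,"ay": 0,"az": 0,"gripper": 1},{"x": 0,"y": 0,"z": -4.5,"ax": 0,"ay": 0,"az": 0,"gripper": 1},{"x": 0,"y": 0,"z": -5.7,"ax": 0,"ay": 0,"az": 0,"gripper": 1},{"x": 0,"y": 0,"z": -7,"ax": 0,"ay": 0,"az": 0,"gripper": 1},{"x": 0,"y": 0,"z": -8.3,"ax": 0,"ay": 0,"az": 0,"gripper": 1},{"x": 0,"y": 0,"z": -9.6,"ax": 0,"ay": 0,"az": 0,"gripper": 1},{"x": 0,"y": 0,"z": -10.8,"ax": 0,"ay": 0,"az": 0,"gripper": 1},{"x": 0,"y": 0,"z": -11.6,"ax": 0,"ay": 0,"az": 0,"gripper": 1},{"x": 0,"y": 0,"z": -12,"ax": 0,"ay": 0,"az": 0,"gripper": 1},{"x": 0,"y": 0,"z": -12,"ax": 0,"ay": 0,"az": 0,"gripper": 1},{"x": 0,"y": 0,"z": -12,"ax": 0,"ay": 0,"az": 0,"gripper": 1}]'

```text
time_s: 4.95
eef_pos: [0.5411, 0.311, 0.255]
tool_rot: [180.0, 0.0, -22.0]
wrist_force: [-0.4, 0.2, -3.3]
gripper_width: 0.0242
finger_force: 68.7
```

```bash
python3 - <<'E'
from h import *
s=snap('side'); cv2.imwrite('pics/s3.png',cv2.resize(s['frame'][20:220,150:400,::-1],(750,600)))
w=cloud(s); print(robot.read_state()['qpos'].round(1))
hs=cv2.cvtColor(s['frame'],cv2.COLOR_RGB2HSV)
m=(abs(w[...,0]-.541)<.075)&(abs(w[...,1]-.311)<.075)&(w[...,2]>.2)&(w[...,2]<.25)
p=w[m]; v=hs[...,2][m]; p=p[v>70]; A=np.c_[p[:,:2]-[.541,.311],np.ones(len(p))]
for _ in range(3):
    c=np.linalg.lstsq(A,p[:,2],rcond=None)[0]; r=abs(A@c-p[:,2]); k=r<.005; A=A[k];p=p[k]
print(len(p),c)
E
```

```text
[ 44.2  23.2  19.7  -0.  -86.6  23.8]
1203 [-0.00170883  0.0023599   0.23399071]
```

View pics/s3.png

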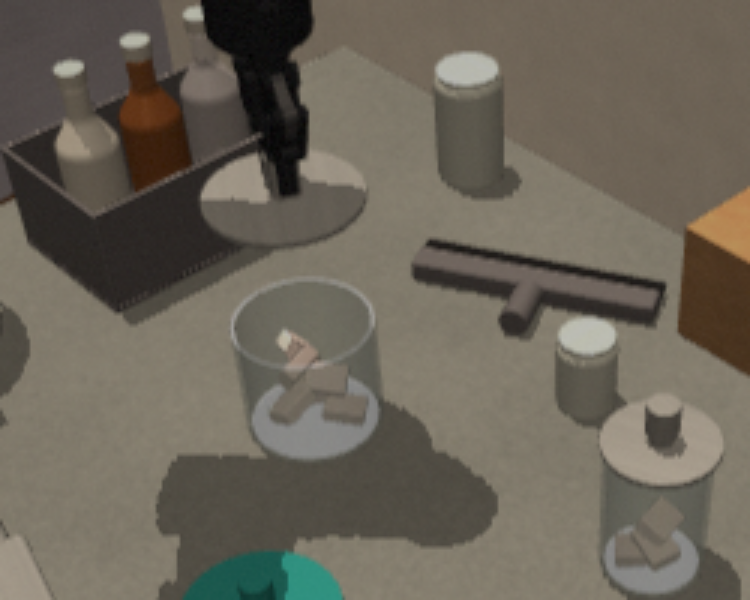

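The jar is open at (305,380) and still standing. The lid hangs level (measured tilt under 0.2°), and the narrow jar is untouched. The lid's underside is about 34 mm below the TCP, so it should rest on the mat at TCP z of about 0.040. Carrying it over at height.

play_rows --moves '[{"x": 0.2,"y": 0.6,"z": 0,"ax": 0,"ay": 0,"az": 0,"gripper": 1},{"x": 0.6,"y": 1.7,"z": 0,"ax": 0,"ay": 0,"az": 0,"gripper": 1},{"x": 1.2,"y": 3.4,"z": 0,"ax": 0,"ay": 0,"az": 0,"gripper": 1},{"x": 1.9,"y": 5.5,"z": 0,"ax": 0,"ay": 0,"az": 0,"gripper": 1},{"x": 2.7,"y": 7.8,"z": 0,"ax": 0,"ay": 0,"az": 0,"gripper": 1},{"x": 3.6,"y": 10.3,"z": 0,"ax": 0,"ay": 0,"az": 0,"gripper": 1},{"x": 4.4,"y": 12.8,"z": 0,"ax": 0,"ay": 0,"az": 0,"gripper": 1},{"x": 5.3,"y": 15.3,"z": 0,"ax": 0,"ay": 0,"az": 0,"gripper": 1},{"x": 6.2,"y": 17.8,"z": 0,"ax": 0,"ay": 0,"az": 0,"gripper": 1},{"x": 7,"y": 20.3,"z": 0,"ax": 0,"ay": 0,"az": 0,"gripper": 1},{"x": 7.9,"y": 22.8,"z": 0,"ax": 0,"ay": 0,"az": 0,"gripper": 1},{"x": 8.7,"y": 25,"z": 0,"ax": 0,"ay": 0,"az": 0,"gripper": 1},{"x": 9.4,"y": 27,"z": 0,"ax": 0,"ay": 0,"az": 0,"gripper": 1},{"x": 9.9,"y": 28.5,"z": 0,"ax": 0,"ay": 0,"az": 0,"gripper": 1},{"x": 10.2,"y": 29.3,"z": 0,"ax": 0,"ay": 0,"az": 0,"gripper": 1}]'

```text
time_s: 6.25
eef_pos: [0.5249, -0.0014, 0.2553]
tool_rot: [180.0, 0.0, -22.2]
wrist_force: [-0.2, 0.2, -1.6]
gripper_width: 0.0242
finger_force: 68.9
```

play_rows --moves '[{"x": 0.2,"y": 0.6,"z": 0,"ax": 0,"ay": 0,"az": 0,"gripper": 1},{"x": 0.6,"y": 1.7,"z": 0,"ax": 0,"ay": 0,"az": 0,"gripper": 1},{"x": 1.2,"y": 3.4,"z": 0,"ax": 0,"ay": 0,"az": 0,"gripper": 1},{"x": 1.9,"y": 5.5,"z": 0,"ax": 0,"ay": 0,"az": 0,"gripper": 1},{"x": 2.7,"y": 7.8,"z": 0,"ax": 0,"ay": 0,"az": 0,"gripper": 1},{"x": 3.6,"y": 10.3,"z": 0,"ax": 0,"ay": 0,"az": 0,"gripper": 1},{"x": 4.4,"y": 12.8,"z": 0,"ax": 0,"ay": 0,"az": 0,"gripper": 1},{"x": 5.3,"y": 15.3,"z": 0,"ax": 0,"ay": 0,"az": 0,"gripper": 1},{"x": 6.2,"y": 17.8,"z": 0,"ax": 0,"ay": 0,"az": 0,"gripper": 1},{"x": 7,"y": 20.3,"z": 0,"ax": 0,"ay": 0,"az": 0,"gripper": 1},{"x": 7.9,"y": 22.8,"z": 0,"ax": 0,"ay": 0,"az": 0,"gripper": 1},{"x": 8.7,"y": 25,"z": 0,"ax": 0,"ay": 0,"az": 0,"gripper": 1},{"x": 9.4,"y": 27,"z": 0,"ax": 0,"ay": 0,"az": 0,"gripper": 1},{"x": 9.9,"y": 28.5,"z": 0,"ax": 0,"ay": 0,"az": 0,"gripper": 1},{"x": 10.2,"y": 29.4,"z": 0,"ax": 0,"ay": 0,"az": 0,"gripper": 1},{"x": 10.2,"y": 29.4,"z": 0,"ax": 0,"ay": 0,"az": 0,"gripper": 1},{"x": 10.2,"y": 29.4,"z": 0,"ax": 0,"ay": 0,"az": 0,"gripper": 1},{"x": 10.2,"y": 29.4,"z": 0,"ax": 0,"ay": 0,"az": 0,"gripper": 1}]'

```text
time_s: 7.75
eef_pos: [0.5102, -0.3089, 0.2552]
tool_rot: [-180.0, 0.0, -22.0]
wrist_force: [-0.7, 0.0, -2.1]
gripper_width: 0.0242
finger_force: 68.9
```

play_rows --moves '[{"x": 0,"y": 0,"z": 0.5,"ax": 0,"ay": 0,"az": 0,"gripper": 1},{"x": 0,"y": 0,"z": 1.5,"ax": 0,"ay": 0,"az": 0,"gripper": 1},{"x": 0,"y": 0,"z": 3,"ax": 0,"ay": 0,"az": 0,"gripper": 1},{"x": 0,"y": 0,"z": 4.7,"ax": 0,"ay": 0,"az": 0,"gripper": 1},{"x": 0,"y": 0,"z": 6.4,"ax": 0,"ay": 0,"az": 0,"gripper": 1},{"x": 0,"y": 0,"z": 8.1,"ax": 0,"ay": 0,"az": 0,"gripper": 1},{"x": 0,"y": 0,"z": 9.8,"ax": 0,"ay": 0,"az": 0,"gripper": 1},{"x": 0,"y": 0,"z": 11.5,"ax": 0,"ay": 0,"az": 0,"gripper": 1},{"x": 0,"y": 0,"z": 13.2,"ax": 0,"ay": 0,"az": 0,"gripper": 1},{"x": 0,"y": 0,"z": 14.9,"ax": 0,"ay": 0,"az": 0,"gripper": 1},{"x": 0,"y": 0,"z": 16.5,"ax": 0,"ay": 0,"az": 0,"gripper": 1},{"x": 0,"y": 0,"z": 18,"ax": 0,"ay": 0,"az": 0,"gripper": 1},{"x": 0,"y": 0,"z": 19.2,"ax": 0,"ay": 0,"az": 0,"gripper": 1},{"x": 0,"y": 0,"z": 20,"ax": 0,"ay": 0,"az": 0,"gripper": 1},{"x": 0,"y": 0,"z": 20.5,"ax": 0,"ay": 0,"az": 0,"gripper": 1},{"x": 0,"y": 0,"z": 20.8,"ax": 0,"ay": 0,"az": 0,"gripper": 1},{"x": 0,"y": 0,"z": 20.8,"ax": 0,"ay": 0,"az": 0,"gripper": 1},{"x": 0,"y": 0,"z": 20.8,"ax": 0,"ay": 0,"az": 0,"gripper": 1}]'

```text
time_s: 9.25
eef_pos: [0.5104, -0.3097, 0.0478]
tool_rot: [180.0, -0.1, -22.0]
wrist_force: [0.1, -0.4, -1.7]
gripper_width: 0.0242
finger_force: 69.0
```

play_rows --moves '[{"x": 0,"y": 0,"z": 0.1,"ax": 0,"ay": 0,"az": 0,"gripper": 1},{"x": 0,"y": 0,"z": 0.2,"ax": 0,"ay": 0,"az": 0,"gripper": 1},{"x": 0,"y": 0,"z": 0.3,"ax": 0,"ay": 0,"az": 0,"gripper": 1},{"x": 0,"y": 0,"z": 0.4,"ax": 0,"ay": 0,"az": 0,"gripper": 1},{"x": 0,"y": 0,"z": 0.5,"ax": 0,"ay": 0,"az": 0,"gripper": 1},{"x": 0,"y": 0,"z": 0.5,"ax": 0,"ay": 0,"az": 0,"gripper": 1},{"x": 0,"y": 0,"z": 0.5,"ax": 0,"ay": 0,"az": 0,"gripper": 1}]'

```text
time_s: 9.83
eef_pos: [0.51, -0.3096, 0.0422]
tool_rot: [180.0, 0.0, -22.1]
wrist_force: [0.3, 0.4, -3.0]
gripper_width: 0.0242
finger_force: 69.0
```

play_rows --moves '[{"x": 0,"y": 0,"z": 0.05,"ax": 0,"ay": 0,"az": 0,"gripper": 1},{"x": 0,"y": 0,"z": 0.1,"ax": 0,"ay": 0,"az": 0,"gripper": 1},{"x": 0,"y": 0,"z": 0.15,"ax": 0,"ay": 0,"az": 0,"gripper": 1},{"x": 0,"y": 0,"z": 0.15,"ax": 0,"ay": 0,"az": 0,"gripper": 1},{"x": 0,"y": 0,"z": 0.15,"ax": 0,"ay": 0,"az": 0,"gripper": 1}]'

```text
time_s: 10.25
eef_pos: [0.51, -0.3096, 0.0408]
tool_rot: [180.0, 0.0, -22.0]
wrist_force: [-0.0, 0.6, -1.9]
gripper_width: 0.0242
finger_force: 69.0
```

play_rows --moves '[{"x": 0,"y": 0,"z": 0.05,"ax": 0,"ay": 0,"az": 0,"gripper": 1},{"x": 0,"y": 0,"z": 0.1,"ax": 0,"ay": 0,"az": 0,"gripper": 1},{"x": 0,"y": 0,"z": 0.1,"ax": 0,"ay": 0,"az": 0,"gripper": 1},{"x": 0,"y": 0,"z": 0.1,"ax": 0,"ay": 0,"az": 0,"gripper": 1}]'

```text
time_s: 10.58
eef_pos: [0.5101, -0.3097, 0.0402]
tool_rot: [180.0, -0.0, -22.0]
wrist_force: [-0.7, 0.2, 1.5]
gripper_width: 0.0244
finger_force: 69.2
```

The wrist force went from about -2.5 to +1.5 N at z 0.040, so the lid has touched down as predicted. Releasing gently, then rising.

play_rows --grip_force 20 --moves '[{"x": 0,"y": 0,"z": 0.04,"ax": 0,"ay": 0,"az": 0,"gripper": 1},{"x": 0,"y": 0,"z": 0.04,"ax": 0,"ay": 0,"az": 0,"gripper": 1},{"x": 0,"y": 0,"z": 0.04,"ax": 0,"ay": 0,"az": 0,"gripper": 2.6},{"x": 0,"y": 0,"z": 0.04,"ax": 0,"ay": 0,"az": 0,"gripper": 2.8},{"x": 0,"y": 0,"z": 0.04,"ax": 0,"ay": 0,"az": 0,"gripper": 3.2},{"x": 0,"y": 0,"z": 0.04,"ax": 0,"ay": 0,"az": 0,"gripper": 4},{"x": 0,"y": 0,"z": 0.04,"ax": 0,"ay": 0,"az": 0,"gripper": 5},{"x": 0,"y": 0,"z": 0.04,"ax": 0,"ay": 0,"az": 0,"gripper": 6},{"x": 0,"y": 0,"z": 0.04,"ax": 0,"ay": 0,"az": 0,"gripper": 7},{"x": 0,"y": 0,"z": 0.04,"ax": 0,"ay": 0,"az": 0,"gripper": 7}]'

```text
time_s: 11.42
eef_pos: [0.5101, -0.3096, 0.0394]
tool_rot: [-180.0, -0.0, -22.0]
wrist_force: [-0.2, 0.5, -1.0]
gripper_width: 0.07
finger_force: 0.0
```

play_rows --moves '[{"x": 0,"y": 0,"z": -0.5,"ax": 0,"ay": 0,"az": 0,"gripper": 7},{"x": 0,"y": 0,"z": -1.5,"ax": 0,"ay": 0,"az": 0,"gripper": 7},{"x": 0,"y": 0,"z": -3,"ax": 0,"ay": 0,"az": 0,"gripper": 7},{"x": 0,"y": 0,"z": -5,"ax": 0,"ay": 0,"az": 0,"gripper": 7},{"x": 0,"y": 0,"z": -7.5,"ax": 0,"ay": 0,"az": 0,"gripper": 7},{"x": 0,"y": 0,"z": -10,"ax": 0,"ay": 0,"az": 0,"gripper": 7},{"x": 0,"y": 0,"z": -12.5,"ax": 0,"ay": 0,"az": 0,"gripper": 7},{"x": 0,"y": 0,"z": -15,"ax": 0,"ay": 0,"az": 0,"gripper": 7},{"x": 0,"y": 0,"z": -17.5,"ax": 0,"ay": 0,"az": 0,"gripper": 7},{"x": 0,"y": 0,"z": -20,"ax": 0,"ay": 0,"az": 0,"gripper": 7},{"x": -2,"y": -4,"z": -21,"ax": 0,"ay": 0,"az": 0,"gripper": 7},{"x": -3,"y": -7,"z": -21,"ax": 0,"ay": 0,"az": 0,"gripper": 7},{"x": -4,"y": -10,"z": -21,"ax": 0,"ay": 0,"az": 0,"gripper": 7},{"x": -5,"y": -13,"z": -21,"ax": 0,"ay": 0,"az": 0,"gripper": 7},{"x": -6,"y": -16,"z": -21,"ax": 0,"ay": 0,"az": 0,"gripper": 7},{"x": -7,"y": -18,"z": -21,"ax": 0,"ay": 0,"az": 0,"gripper": 7},{"x": -7,"y": -18,"z": -21,"ax": 0,"ay": 0,"az": 0,"gripper": 7},{"x": -7,"y": -18,"z": -21,"ax": 0,"ay": 0,"az": 0,"gripper": 7},{"x": -7,"y": -18,"z": -21,"ax": 0,"ay": 0,"az": 0,"gripper": 7}]'

```text
time_s: 13.0
eef_pos: [0.5128, -0.1167, 0.2502]
tool_rot: [-180.0, -0.1, -22.0]
wrist_force: [0.4, 0.1, 0.2]
gripper_width: 0.0699
finger_force: 0.0
```

```bash
python3 - <<'E'
from h import *
t=snap('top'); s=snap('side'); cv2.imwrite('pics/t4.png',t['frame'][...,::-1]); cv2.imwrite('pics/s4.png',s['frame'][...,::-1])
for q in(t,s):
    w=cloud(q)
    for n,lo,hi in(('knob',.048,.062),('plate',.014,.026)):
        m=(abs(w[...,0]-.51)<.085)&(abs(w[...,1]+.309)<.085)&(w[...,2]>lo)&(w[...,2]<hi)
        p=w[m].astype(np.float32)
        if len(p): print(n,len(p),p.mean(0),cv2.minEnclosingCircle(p[:,:2].copy()))
print(robot.read_state()['wrist_force'])
E
```

```text
knob 114 [ 0.50968546 -0.3080227   0.05561304] ((0.5100460052490234, -0.30868223309516907), 0.012831446714699268)
plate 1442 [ 0.4903473  -0.31510666  0.02028138] ((0.5091580152511597, -0.3100908696651459), 0.06471853703260422)
knob 141 [ 0.50712776 -0.31151125  0.05443991] ((0.5083764791488647, -0.3108072876930237), 0.013240045867860317)
plate 2739 [ 0.5050053  -0.31351167  0.01923355] ((0.5088925361633301, -0.31029462814331055), 0.06533119827508926)
[ 1.12973348  0.69134208 -1.06653008]
```

View pics/t4.png

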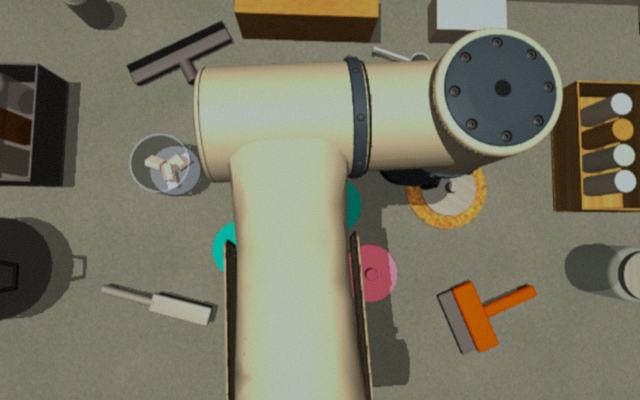

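View pics/s4.png

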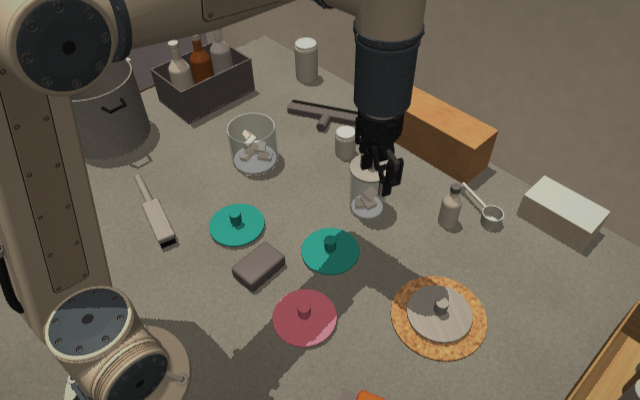

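The lid lies flat, knob up and centred on the mat (side view (440,312), about 1 mm off centre). The wide jar is open where it stood, at (253,145), and the narrow jar is still closed. The gripper is clear at z 0.25.

```bash
python3 -c "
from plant import robot
print(robot.hand_in())"
```

```text
the job is handed in; nothing more can be done
None
```

I lifted the wide jar's steel lid off by its knob and set it down knob up, about 1 mm from the centre of the cork mat; both jars still stand in place, the narrow one is closed, and I handed the job in after about 13 s of robot time.

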